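# Put the plate warmer on standby and hang up its pouring jug

## Robot

A 6-joint arm with a two-finger parallel gripper is mounted at the origin on a cart in front of the work surface, level with it; the furniture and walls round the work are solid. World frame = base frame: x ahead of the robot, y to its left, z up, the work surface at z = 0. Lengths are in mm, angles in rad, forces in N, time in s.
With the tool pointing down it reaches from about 350 to 975 mm from the base axis. Payload 4.9 kg.
Tool frame: the origin (TCP) lies between the finger pads, 19 mm behind the fingertips; this is the grasp point; z points along the fingers, x is the direction in which the jaws open and shut, and the axes are right-handed (so a half turn about z gives the same grasp; the last joint's range is limited). The gripper opens to 85 mm and grips with 20 to 120 N. Pads are 22 mm wide; open, the fingers measure 114 mm over their backs; the gripper's body (76 mm by 85 mm) begins 54 mm behind the grasp point. The pads swing forward as they close: fully open they stand 13 mm farther back than shut.
Start: joints at [1.219, 0.053, 1.613, -0, 1.476, -0.119], TCP at [144.18, 608.123, 250.004] pointing down, gripper open.
Joint ranges: [-3.01, 3.01], [-1.01, 2.22], [0.06, 2.58], [-1.02, 4.17], [0.09, 2.62], [-3.14, 3.14]. Speed limits (rad/s): [2.57, 2.57, 3.14, 3.14, 3.14, 3.14].

## Interface

Orientations are given as a unit quaternion [w, x, y, z].
In Python, from cell import state, optics, order gives the robot as it stands.
- The arm moves only by the tool carry_out, never from a script. Its arguments are lists of equal length, an entry for each row: "turn": the turn, a rotation vector about the tool's x, y, z in rad, a list of three; "delta_pos": the shift along the tool's x, y, z in cm, a list of three; "gripper": the opening, from 0 (shut) to 1 (fully open). In form: {"turn": [[rx, ry, rz], ...], "delta_pos": [[dx, dy, dz], ...], "gripper": [gripper, ...]}. A call has 1 to 5 rows; each row shifts and turns the commanded pose from where the row before left it, along the tool's axes as they then stand; what a row does not reach is not made up. A row lasts 1/8 s, in which the tool goes at most 62.5 mm and 10.7 degrees, less where a joint would pass 70% of its speed; a pose out of reach is approached as far as the arm can. A call is refused whole if a number of a shift passes 6.25 or a number of a turn 0.188, either way. A call with a gripper value outside its range is refused whole. The fingers move at their own pace and stop on an object; the grip force is fixed at half the most. Time passes only in rows, so rows that do not move let the fingers close. It gives the time, the measured TCP pose, the force and the opening at its end, in the units of the state.
- state(): the state, without advancing time (a new reading comes with each control period).
- optics.camera(name): name is "side" or "top"; returns a dict with "image" (420x560x3 uint8, red, green, blue), "fx", "fy", "cx", "cy" (pixels), "distortion" ([k1, k2, p1, p2, k3] as OpenCV has them; the pictures are not rectified), "pose" (4x4, takes a point from camera to world coordinates). Camera axes: x right, y down, z forward; pixel columns grow to the right and rows downward; lengths in mm; the calibration is good to about 2 mm. A picture is of the moment at which its call begins. There is no depth.
- order.job_done(): hands the job in, once; it reports no verdict.
The state is a dict: "t": time; "joint_positions": joint angles; "joint_velocities": joint speeds; "effort": joint torques, N m; "tool_pos": TCP position; "tcp_rot": TCP orientation; "wrist_force": force on the tool from outside, world axes, zero at the start; "moment": the same for the moment, N m; "opening": finger opening in mm.
Only numpy, scipy, OpenCV 4.12 (cv2) and the standard library are available. Lean on these libraries where they do the work, as an engineer would, in place of code of your own. Each camera call takes 0.05 s, during which the arm holds its last target. There are 200 camera calls.

## Task

Put the plate warmer on standby: turn the selector on its sloping panel down to the lowest heat, the single-dot mark (not off), and leave it clicked in there. Take the empty pouring jug off the plate and hang it by its handle on the hook of the stand, so that it hangs there freely and at rest. Leave the tools, bottles and other things round about where they are.

Things in the scene. Friction and masses are not known exactly. Their poses are not given: they have to be found in the camera images.
- jug: empty plain aluminium pouring jug, loose, on the warmer's plate at the start, 0.13 kg. 56 mm across (59 at the rim), 64 mm high, wall 2 mm, open top, small lip opposite the handle. Origin: centre of its underside; z up through the mouth; the angled bar handle (6 mm thick) stands out along its +x, in its x-z plane, outermost at x = 66 mm; at x = 42 mm its opening reaches from z = 17 to 50 mm
- handle_eye (a point): middle of the opening in the jug's handle: 42 mm along the jug's +x from its axis and 35 mm above its underside; axes as the jug's, fixed to the jug. The opening is a triangle with a sharp upper outer corner, in which the hook's rod comes to lie when the jug hangs; about 10 mm are free round a rod through its middle. The hung jug tips over by about 65 degrees
- hook_stand: steel hook stand, fixed: round dark base 100 mm across and 14 mm high, one post 14 mm thick and 203 mm high with a 20 mm collar where its single hook starts. Origin on the bench, 40 mm in front of the post; the post is at x = +40 mm, the hook points along the stand's -x, roughly towards the robot
- hook_mid (a point): point on the centre line of the hook's level rod (black rubber sleeve, 9 mm thick, 185 mm above the bench), 40 mm in front of the post and 43 mm behind the tip; x axis along the rod towards the post, z up. The rod is level from the post to 32 mm in front of this point, then turns up
- hook_tip (a point): upturned end of the hook, 12 mm above the rod's centre line (16.5 mm to its very top), 43 mm in front of hook_mid; axes as hook_mid
- warmer: low grey plate warmer, fixed, 190 mm wide (y), 190 deep (x), 52 high; its dark round hot plate is 104 mm across, top 61 mm above the bench, centred 36 mm behind the middle. Its front is a dark control panel, 80 mm long up the slope, leaning 27 degrees from level and facing the warmer's -x, roughly towards the robot. Origin: centre of the underside; z up
- selector (a joint): angle of the selector knob: 0 at its left end = off (ring mark); it turns clockwise, seen facing the panel, through clicked positions 0.70 (one dot, lowest heat), 1.40 (two dots) and 2.09 (three dots). A sprung detent pulls it into the nearest position; a click takes about 0.1 N m
- selector_axis (a point): point on the knob's axis 28 mm out of the panel, a good TCP height to grip. z: out of the panel, 27 degrees from vertical; x: up the slope; y: left; does not turn with the knob. The knob is a black bar 44 mm long, 11 thick, 6 to 30 mm above the panel, on a round skirt 46 mm across; its end with the white line lies (1.047 - selector) rad from x towards y
- low_mark (a point): the one-dot mark on the panel, 32 mm from the knob's axis, 20 degrees left of straight up the slope
- lino_cutter_0: lino cutter, turned wooden handle with a short steel blade, 93 x 27 x 26 mm, lying on the bench in front of the warmer
- lino_cutter_1: the other lino cutter, 93 x 27 x 26 mm, lying near the front edge of the bench
- ink_red: small dark ink bottle, 38 mm across and 60 mm high, standing at the left front
- paint_tube_0: metal paint tube, 100 x 26 x 20 mm, lying by the hook stand
- eraser: small eraser, 42 x 19 x 12 mm, lying by the hook stand
- brayer: ink roller with wooden handle, 179 x 107 x 35 mm, lying at the right
- loupe: small black printer's loupe, 35 mm across and 32 mm high, standing near the front edge of the bench

How it is judged:
By the outcome, as a careful person would: the job done as asked, in the order asked, and still so for the second after the job is handed in, with the robot touching nothing.
It also fails if it takes over 69 s, if anything falls off the work surface, if the arm or the gripper's body presses on something with over 40 N, if the wrist force passes 120 N, or if a joint passes its speed limit or range.

## Working session

There is one attempt and no reset: what is moved stays moved. The work goes in short steps, Python scripts to look and compute and a tool call to move; the robot and the scene stay as the last step left them, time stands still between calls to the robot, and variables do not carry over. Pictures are saved under pics/ and viewed, about 8 in all and at most 12, crops included, and the job is handed in when it is done.

Besides the shell and the picture viewer there is one more tool, called as name(argument=value, ...) on one line, values as JSON. carry_out: Moves the arm, as the interface text tells. Its arguments: {"type":"object","properties":{"turn":{"type":"array"},"delta_pos":{"type":"array"},"gripper":{"type":"array"}},"required":["turn","delta_pos","gripper"]}

```bash
ls; mkdir -p pics; python3 - <<'E'
from cell import state, optics
import cv2,pickle
s=state();print(s)
for n in("side","top"):
    c=optics.camera(n);cv2.imwrite(f"pics/{n}0.png",c["image"][...,::-1]);pickle.dump(c,open(f"{n}0.pkl","wb"))
    print(n,{k:v for k,v in c.items() if k!="image"})
E
```

```text
pics
{'t': 0.0, 'joint_positions': array([ 1.21898827e+00,  5.33444029e-02,  1.61428606e+00, -1.71593268e-05,
        1.47602750e+00, -1.18985314e-01]), 'joint_velocities': array([-0.00187046,  0.00109191, -0.00015551, -0.00192003, -0.00189163,
       -0.00118711]), 'effort': array([-3.02253262e-03, -3.93700111e+01, -3.70169699e+01, -3.91071553e-04,
        7.39225798e-03,  2.38293080e-05]), 'tool_pos': array([143.99363685, 607.58086174, 248.77546002]), 'tcp_rot': array([ 5.47036299e-04,  7.84449524e-01,  6.20191807e-01, -8.75896687e-04]), 'wrist_force': array([-0.29115502, -0.42124079, -0.51680765]), 'moment': array([-0.01799877,  0.00772795,  0.02593818]), 'opening': 85.44074994274425}
side {'fx': 408.4488216806612, 'fy': 408.4488216806612, 'cx': 278.30381602470004, 'cy': 207.97583899356016, 'distortion': array([0.03278077, 0.        , 0.        , 0.        , 0.        ]), 'pose': array([[-9.90805598e-01, -7.10059834e-02,  1.15162573e-01,
         4.11482549e+02],
       [-1.35174156e-01,  5.55256928e-01, -8.20620309e-01,
         6.29559293e+02],
       [-5.67586452e-03, -8.28642199e-01, -5.59749846e-01,
         6.55944736e+02],
       [ 0.00000000e+00,  0.00000000e+00,  0.00000000e+00,
         1.00000000e+00]])}
top {'fx': 441.0437100691509, 'fy': 441.0437100691509, 'cx': 278.4938964396082, 'cy': 209.90596913481681, 'distortion': array([-0.0247603,  0.       ,  0.       ,  0.       ,  0.       ]), 'pose': array([[ 1.26191669e-02, -9.92533633e-01,  1.21316710e-01,
         4.06938611e+02],
       [-9.99918035e-01, -1.27883756e-02, -6.16241459e-04,
        -1.45309235e+02],
       [ 2.16308404e-03, -1.21298990e-01, -9.92613659e-01,
         1.15830545e+03],
       [ 0.00000000e+00,  0.00000000e+00,  0.00000000e+00,
         1.00000000e+00]])}
```

View pics/side0.png

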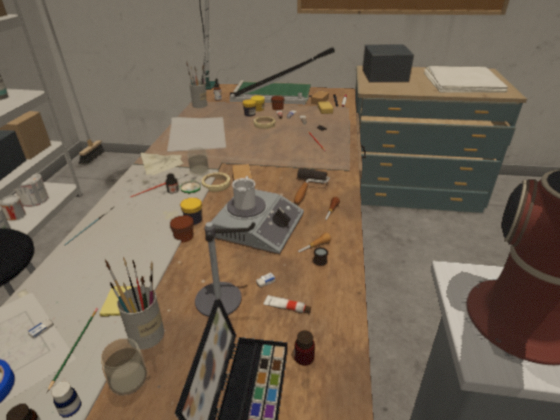

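View pics/top0.png

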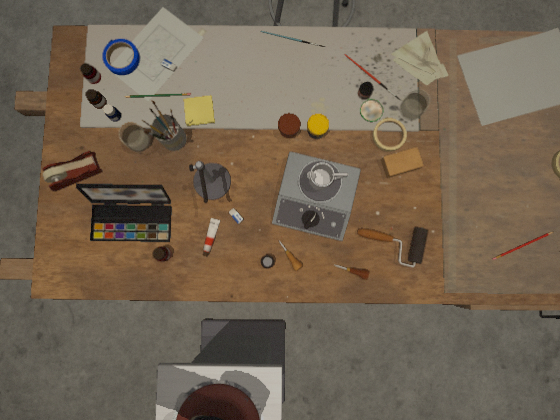

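Side view: jug at about (244,193), knob at (284,217), stand base at (218,299), hook running from (213,233) to (252,227). Top view: plate at (320,180), knob at (311,218), stand base at (212,182). Next I'll view enlarged crops.

```bash
python3 - <<'E'
import cv2,numpy as np
t=cv2.imread("pics/top0.png");s=cv2.imread("pics/side0.png")
a=cv2.resize(t[145:245,180:370],None,fx=4.2,fy=4.2,interpolation=cv2.INTER_CUBIC)[:, :798]
cv2.imwrite("pics/topc.png",a)   # scale 4.2 off (180,145)
b=cv2.resize(s[170:320,185:335],None,fx=4,fy=4,interpolation=cv2.INTER_CUBIC)
cv2.imwrite("pics/sidec.png",b)  # scale4 off (185,170)
E
```

```text
(no output)
```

View pics/topc.png

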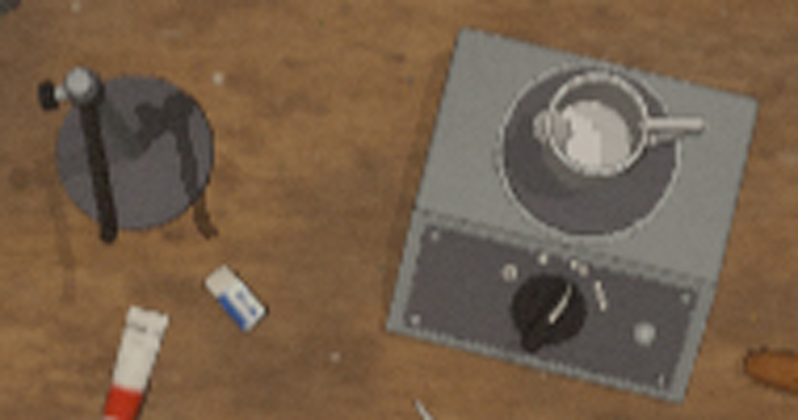

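View pics/sidec.png

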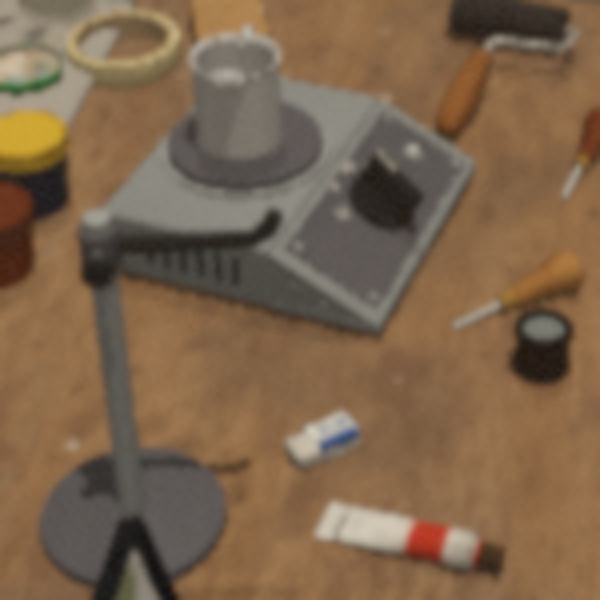

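The crops show the selector's white line pointing at the two-dot mark, so it needs one 0.70 click anticlockwise. The jug's handle points to world −y, and the hook's rod runs roughly along world x. Next I compute positions.

```bash
cat >h.py <<'E'
import numpy as np,cv2,pickle
from scipy.spatial.transform import Rotation as R
def ray(c,uv):
    K=np.array([[c["fx"],0,c["cx"]],[0,c["fy"],c["cy"]],[0,0,1]])
    p=cv2.undistortPoints(np.array([[uv]],float),K,c["distortion"])[0,0]
    P=c["pose"];d=P[:3,:3]@[p[0],p[1],1];return P[:3,3],d/np.linalg.norm(d)
def onz(c,uv,z):
    o,d=ray(c,uv);return o+d*(z-o[2])/d[2]
def tri(c1,u1,c2,u2):
    o1,d1=ray(c1,u1);o2,d2=ray(c2,u2)
    a=np.linalg.lstsq(np.c_[d1,-d2],o2-o1,rcond=None)[0];p,q=o1+a[0]*d1,o2+a[1]*d2
    return (p+q)/2,np.linalg.norm(p-q)
def proj(c,p):
    P=np.linalg.inv(c["pose"]);K=np.array([[c["fx"],0,c["cx"]],[0,c["fy"],c["cy"]],[0,0,1]])
    return cv2.projectPoints(np.array([p],float),P[:3,:3],P[:3,3],K,c["distortion"])[0][0,0]
def pose():
    from cell import state
    s=state();q=s["tcp_rot"];return s["tool_pos"],R.from_quat(np.r_[q[1:],q[0]]),s
def go(p,Rt):
    "remaining: turn (tool axes), shift in cm before turning, and after turning"
    p0,R0,s=pose();d=np.array(p)-p0
    print("t",round(s["t"],2),"p",p0.round(1),"turn",(R0.inv()*Rt).as_rotvec().round(3),"cm now-axes",(R0.inv().apply(d)/10).round(2),"cm target-axes",(Rt.inv().apply(d)/10).round(2))
E
cat >m.py <<'E'
from h import *
np.set_printoptions(precision=1,suppress=True)
T=pickle.load(open("top0.pkl","rb"));S=pickle.load(open("side0.pkl","rb"))
tc=lambda x,y:((x+.5)/4.2+180-.5,(y+.5)/4.2+145-.5)
sc=lambda x,y:((x+.5)/4+185-.5,(y+.5)/4+170-.5)
c=[onz(T,tc(*a),z) for a,z in(((462,30),52),((757,100),52),((683,402),15.7),((388,327),15.7))]
for x in c:print("corner",x)
f=((c[0]-c[3])+(c[1]-c[2]));print("warmer yaw",np.arctan2(f[1],f[0]), "from width",np.arctan2(*(c[0]-c[1])[[1,0]])-np.pi/2)
print("centre",sum(c)/4)
print("plate",onz(T,tc(589,152),61),onz(S,sc(246,143),61))
print("knob skirt(30)",onz(T,tc(548,310),50))
print("jug rim top/side",onz(T,tc(598,123),125),onz(S,sc(237,61),125),"handle end",onz(T,tc(703,125),112),"lip",onz(T,tc(545,126),124))
print("post top",onz(T,tc(85,83),203),onz(S,sc(97,217),203),"base",onz(T,tc(135,152),14),onz(S,sc(133,516),14))
print("tip",tri(T,tc(108,238),S,sc(272,218)))
E
python3 m.py
```

```text
corner [ 693.  -172.7   52. ]
corner [ 651.8 -352.9   52. ]
corner [ 469.3 -312.1   15.7]
corner [ 513.4 -129.5   15.7]
warmer yaw -0.22777346481331587 from width -0.22484335926365784
centre [ 581.9 -241.8   33.9]
plate [ 616.5 -249.6   61. ] [ 619.4 -244.    61. ]
knob skirt(30) [ 521.7 -226.1   50. ]
jug rim top/side [ 621.1 -248.6  125. ] [ 621.5 -241.5  125. ] handle end [ 623.4 -310.4  112. ] lip [ 619.1 -218.6  124. ]
post top [622.9  29.3 203. ] [626.6  34.8 203. ] base [621.8  30.8  14. ] [623.9  43.5  14. ]
tip (array([544.4,  15.9, 195.9]), np.float64(5.442966684251066))
```

```bash
cat >>h.py <<'E'
yaw=-.226;W=np.array([582.3,-239.5,0.]);cw=R.from_euler("z",yaw)
n=cw.apply([-np.sin(np.radians(27)),0,np.cos(np.radians(27))]);ux=cw.apply([np.cos(np.radians(27)),0,np.sin(np.radians(27))]);uy=np.cross(n,ux)
KN=W+cw.apply([-72.1,0,58.8])
def knobR(sel):
    a=1.047-sel;b=np.cos(a)*ux+np.sin(a)*uy;z=-n;x=np.cross(n,b);return R.from_matrix(np.c_[x,np.cross(z,x),z])
E
python3 -c "
from h import *
print(KN,n);go(KN+120*n,knobR(1.4))"
```

```text
[ 512.03346599 -223.34375669   58.8       ] [-0.44244575  0.10173067  0.89100652]
t 0.1 p [144.  607.6 248.8] turn [-0.466  0.087  0.34 ] cm now-axes [-72.39  49.54   8.44] cm target-axes [-54.45  62.61  29.67]
```

carry_out(turn=[[0,0,0],[0,0,0],[0,0,0],[0,0,0],[0,0,0]], delta_pos=[[-3.5,4.3,0],[-3.5,4.3,0],[-3.5,4.3,0],[-3.5,4.3,0],[-3.5,4.3,0]], gripper=[1,1,1,1,1])

```text
t: 0.72
tool_pos: [313.6, 386.6, 249.6]
tcp_rot: [0.0, 0.784, 0.62, -0.0]
wrist_force: [0.7, 0.1, -0.3]
opening: 85.3
```

carry_out(turn=[[0,0,0],[0,0,0],[0,0,0],[0,0,0],[0,0,0]], delta_pos=[[-3.5,4.3,0],[-3.5,4.3,0],[-5.3,2.2,0],[-5.3,2.2,0],[-5.3,2.2,0]], gripper=[1,1,1,1,1])

```text
t: 1.35
tool_pos: [407.9, 128.6, 249.6]
tcp_rot: [0.0, 0.784, 0.62, -0.0]
wrist_force: [-0.5, -0.6, 0.9]
opening: 85.2
```

carry_out(turn=[[0,0,0],[0,0,0],[0,0,0],[0,0,0],[0,0,0]], delta_pos=[[-5.3,2.2,0],[-5.3,2.2,0],[-5.3,2.2,0],[-5.3,2.2,0],[-5.3,2.2,0]], gripper=[1,1,1,1,1])

```text
t: 1.98
tool_pos: [453.7, -154.8, 249.7]
tcp_rot: [-0.0, 0.785, 0.62, 0.0]
wrist_force: [0.2, 0.8, 1.1]
opening: 85.0
```

```bash
python3 -c "
from h import *
go(KN+120*n,knobR(1.4))"
```

```text
t 1.98 p [ 453.7 -154.8  249.7] turn [-0.466  0.085  0.339] cm now-axes [-5.37  1.81  8.4 ] cm target-axes [-5.82 -0.24  8.29]
```

carry_out(turn=[[-0.117,0.021,0.085],[-0.117,0.021,0.085],[-0.117,0.021,0.085],[-0.117,0.021,0.085],[0,0,0]], delta_pos=[[0,0,0],[0,0,0],[0,0,0],[0,0,0],[-3,0,4]], gripper=[1,1,1,1,1])

```text
t: 2.6
tool_pos: [457.5, -182.4, 214.1]
tcp_rot: [0.16, 0.853, 0.463, 0.178]
wrist_force: [0.2, -0.0, 0.4]
opening: 85.4
```

carry_out(turn=[[0,0,0],[0,0,0],[0,0,0]], delta_pos=[[-2.8,-0.2,4],[0,0,0],[0,0,0]], gripper=[0.6,0.6,0.6])

```text
t: 2.98
tool_pos: [458.7, -209.0, 169.7]
tcp_rot: [0.156, 0.855, 0.462, 0.176]
wrist_force: [0.9, -0.4, 0.0]
opening: 51.5
```

```bash
python3 -c "
from h import *
go(KN,knobR(1.4))
from cell import optics
s=optics.camera('side');t=optics.camera('top')
for c in(s,t):print(proj(c,KN))
a=np.hstack([cv2.resize(s['image'][150:270,210:340],None,fx=3,fy=3),cv2.resize(t['image'][150:270,250:380],None,fx=3,fy=3)])
cv2.imwrite('pics/a.png',a[...,::-1])"
```

```text
t 2.98 p [ 458.7 -209.   169.7] turn [ 0.003  0.    -0.   ] cm now-axes [-0.22 -0.08 12.38] cm target-axes [-0.23 -0.04 12.38]
[285.74585986 213.48287466]
[309.23618213 221.90984297]
```

View pics/a.png

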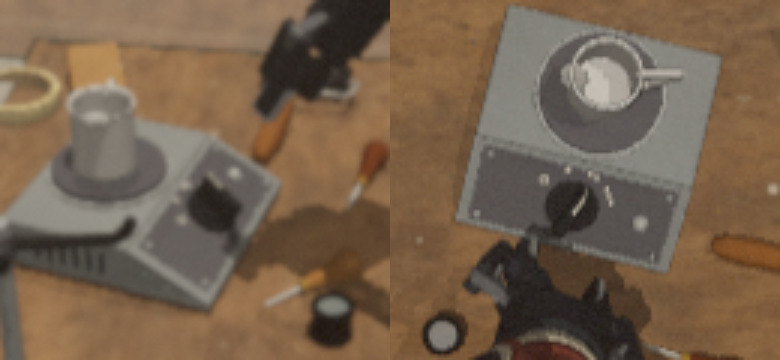

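The view shows the knob bar centred about where I predicted, with the gripper lined up on its axis, so I'll approach and grip.

carry_out(turn=[[0,0,0],[0,0,0],[0,0,0],[0,0,0]], delta_pos=[[-0.2,0,4],[0,0,4],[0,0,3],[0,0,1.2]], gripper=[0.5,0.5,0.5,0.5])

```text
t: 3.58
tool_pos: [512.3, -222.8, 59.8]
tcp_rot: [0.155, 0.855, 0.463, 0.176]
wrist_force: [-0.0, 0.6, 0.1]
opening: 42.8
```

carry_out(turn=[[0,0,0],[0,0,0],[0,0,0],[0,0,0],[0,0,0]], delta_pos=[[0,0,0],[0,0,0],[0,0,0],[0,0,0],[0,0,0]], gripper=[0.3,0,0,0,0])

```text
t: 4.2
tool_pos: [512.0, -224.1, 61.9]
tcp_rot: [0.156, 0.855, 0.462, 0.176]
wrist_force: [-6.9, 1.1, 7.6]
opening: 9.4
```

```bash
python3 -c "
from h import *
go(KN,knobR(1.4));s=pose()[2];print(s['wrist_force'],s['moment'],s['opening'],s['joint_positions'])"
```

```text
t 4.2 p [ 512.  -224.1   61.9] turn [0.005 0.001 0.   ] cm now-axes [ 0.02 -0.17  0.27] cm target-axes [ 0.02 -0.17  0.27]
[-6.87506138  1.0779365   7.6328374 ] [-0.01837824  0.57131721 -0.08613332] 9.447191842485156 [-0.63007661 -0.14407985  2.19428454  0.29078072  0.66930567 -1.81192113]
```

carry_out(turn=[[0,0,0],[0,0,-0.1],[0,0,-0.15],[0,0,-0.15],[0,0,-0.15]], delta_pos=[[0,0,-0.3],[0,0,0],[0,0,0],[0,0,0],[0,0,0]], gripper=[0,0,0,0,0])

```text
t: 4.82
tool_pos: [511.3, -224.1, 62.2]
tcp_rot: [0.2, 0.696, 0.678, 0.127]
wrist_force: [21.7, -10.1, -22.7]
opening: 9.0
```

carry_out(turn=[[0,0,-0.15],[0,0,0],[0,0,0]], delta_pos=[[0,0,0],[0,0,0],[0,0,0]], gripper=[0,0,0])

```text
t: 5.2
tool_pos: [511.2, -224.2, 62.2]
tcp_rot: [0.209, 0.645, 0.726, 0.112]
wrist_force: [23.3, -10.1, -23.7]
opening: 9.0
```

```bash
python3 -c "
from h import *
go(KN,knobR(.7));s=pose()[2];print(s['wrist_force'],s['moment'],s['opening'],s['joint_positions'])"
```

```text
t 5.2 p [ 511.2 -224.2   62.2] turn [ 0.005  0.006 -0.001] cm now-axes [ 0.13 -0.07  0.33] cm target-axes [ 0.13 -0.06  0.33]
[ 23.32724055 -10.0635073  -23.73076597] [-1.01299127 -1.28890651 -0.33506146] 9.034053393635844 [-0.63074911 -0.14791533  2.1975979   0.29102111  0.66659923 -2.51074754]
```

carry_out(turn=[[0,0,0],[0,0,0],[0,0,0],[0,0,0]], delta_pos=[[0,0,0.2],[0,0,0],[0,0,0],[0,0,0]], gripper=[0,0.5,0.5,0.5])

```text
t: 5.7
tool_pos: [511.0, -223.1, 60.9]
tcp_rot: [0.206, 0.645, 0.728, 0.112]
wrist_force: [0.1, -0.7, -0.5]
opening: 42.9
```

carry_out(turn=[[0,0,0],[0,0,0],[0,0,0],[0,0,0],[0,0,0]], delta_pos=[[0,0,-3],[0,0,-6],[0,0,-6],[0,0,-5],[0,0,0]], gripper=[0.5,0.5,0.7,1,1])

```text
t: 6.32
tool_pos: [423.1, -203.9, 245.2]
tcp_rot: [0.212, 0.644, 0.727, 0.112]
wrist_force: [0.3, -0.8, -0.3]
opening: 85.3
```

```bash
python3 -c "
from h import *
from cell import optics
s=optics.camera('side');t=optics.camera('top')
pickle.dump(s,open('side1.pkl','wb'));pickle.dump(t,open('top1.pkl','wb'))
a=np.hstack([cv2.resize(s['image'][150:250,210:310],None,fx=4,fy=4,interpolation=2),cv2.resize(t['image'][150:250,270:370],None,fx=4,fy=4,interpolation=2)])
cv2.imwrite('pics/b.png',a[...,::-1])
print(pose()[2]['joint_positions'])
J=R.from_matrix(np.c_[[1,.04,0],[.04,-1,0],[0,0,-1]])
go([621.5,-245,250],J)"
```

```text
[-0.73218729 -0.66710409  2.24780032  0.24336857  1.14945366 -2.47710744]
t 6.42 p [ 422.2 -202.6  239.2] turn [ 0.473 -0.243  1.617] cm now-axes [-6.   17.62  8.34] cm target-axes [19.74  5.03 -1.08]
```

View pics/b.png

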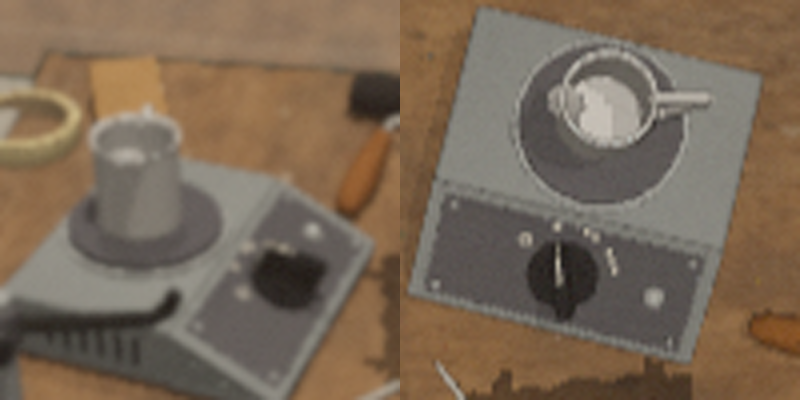

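The selector line now points at the single dot (about (557,227) in the crop), and the jug is undisturbed. I'll turn the tool upright with the jaws along the jug's y axis and move over the jug.

carry_out(turn=[[0.047,-0.024,0.162],[0.047,-0.024,0.162],[0.047,-0.024,0.162],[0.047,-0.024,0.162],[0.047,-0.024,0.162]], delta_pos=[[0,0,0],[0,0,0],[0,0,0],[0,0,0],[0,0,0]], gripper=[1,1,1,1,1])

```text
t: 7.05
tool_pos: [421.8, -201.8, 235.7]
tcp_rot: [0.11, 0.904, 0.408, 0.06]
wrist_force: [-0.8, 0.7, 0.0]
opening: 85.4
```

carry_out(turn=[[0.047,-0.024,0.162],[0.047,-0.024,0.162],[0.047,-0.024,0.162],[0.047,-0.024,0.162],[0.047,-0.024,0.162]], delta_pos=[[0,0,0],[0,0,0],[0,0,0],[0,0,0],[0,0,0]], gripper=[1,1,1,1,1])

```text
t: 7.68
tool_pos: [421.9, -201.8, 235.9]
tcp_rot: [-0.003, 1.0, 0.017, -0.001]
wrist_force: [1.0, 0.1, 0.1]
opening: 85.5
```

carry_out(turn=[[0,0,0],[0,0,0],[0,0,0],[0,0,0],[0,0,0]], delta_pos=[[5,1.3,-1],[5,1.3,0],[5,1.3,0],[4.7,1.4,0],[0,0,0]], gripper=[1,1,1,1,1])

```text
t: 8.3
tool_pos: [622.5, -247.6, 243.4]
tcp_rot: [-0.003, 1.0, 0.02, -0.002]
wrist_force: [-2.0, -0.4, 0.4]
opening: 85.5
```

```bash
cat >>h.py <<'E'
J=R.from_matrix(np.c_[[1,.04,0],[.04,-1,0],[0,0,-1]])
E
python3 -c "
from h import *
go([621.5,-247.5,96],J)"
```

```text
t 8.3 p [ 622.5 -247.6  243.4] turn [-0.006  0.004 -0.   ] cm now-axes [-0.05  0.07 14.75] cm target-axes [-0.1  -0.02 14.74]
```

carry_out(turn=[[-0.006,0.004,0],[0,0,0],[0,0,0],[0,0,0],[0,0,0]], delta_pos=[[-0.1,0,4],[0,0,5],[0,0,4],[0,0,1.7],[0,0,0]], gripper=[1,1,1,1,0.7])

```text
t: 8.93
tool_pos: [619.8, -247.7, 100.4]
tcp_rot: [0.001, 1.0, 0.019, 0.002]
wrist_force: [-1.1, -0.7, 0.4]
opening: 69.8
```

carry_out(turn=[[0,0,0],[0,0,0],[0,0,0],[0,0,0]], delta_pos=[[0,0,0],[0,0,0],[0,0,0],[0,0,0]], gripper=[0.6,0.5,0.5,0.5])

```text
t: 9.43
tool_pos: [621.9, -248.9, 104.2]
tcp_rot: [0.003, 1.0, 0.019, 0.005]
wrist_force: [0.7, -0.1, 4.7]
opening: 55.9
```

carry_out(turn=[[0,0,0],[0,0,0],[0,0,0],[0,0,0]], delta_pos=[[0,0,0],[0,0,-1],[0,0,-4],[0,0,0]], gripper=[0.5,0.5,0.5,0.5])

```text
t: 9.93
tool_pos: [622.6, -249.3, 156.6]
tcp_rot: [0.004, 1.0, 0.019, 0.007]
wrist_force: [0.4, -0.1, -0.7]
opening: 56.0
```

carry_out(turn=[[0,0,0],[0,0,0],[0,0,0],[0,0,0]], delta_pos=[[0,0,-6],[0,0,-5],[0,0,0],[0,0,0]], gripper=[0.5,0.5,0.5,0.5])

```text
t: 10.42
tool_pos: [619.2, -247.5, 260.5]
tcp_rot: [0.001, 1.0, 0.019, 0.002]
wrist_force: [0.2, 0.5, -2.2]
opening: 55.5
```

```bash
python3 -c "
from h import *
from cell import optics
p=pose();print(p[0],p[2]['wrist_force'],p[2]['opening'],p[2]['joint_positions'])
s=optics.camera('side');t=optics.camera('top')
pickle.dump(s,open('side2.pkl','wb'));pickle.dump(t,open('top2.pkl','wb'))
print(proj(s,p[0]),proj(t,p[0]))
a=np.hstack([cv2.resize(s['image'][90:240,190:290],None,fx=4,fy=4,interpolation=2),cv2.resize(t['image'][110:260,270:370],None,fx=4,fy=4,interpolation=2)])
cv2.imwrite('pics/c.png',a[...,::-1])
"
```

```text
[ 619.23006189 -247.50058275  260.51384732] [ 0.22640137  0.49444376 -2.19626306] 55.522761913965944 [-4.91724485e-01  1.40438448e-01  1.50163551e+00 -3.55276446e-05
  1.49377445e+00 -5.30090927e-01]
[242.26318571 134.1993527 ] [327.96568067 161.59819784]
```

View pics/c.png

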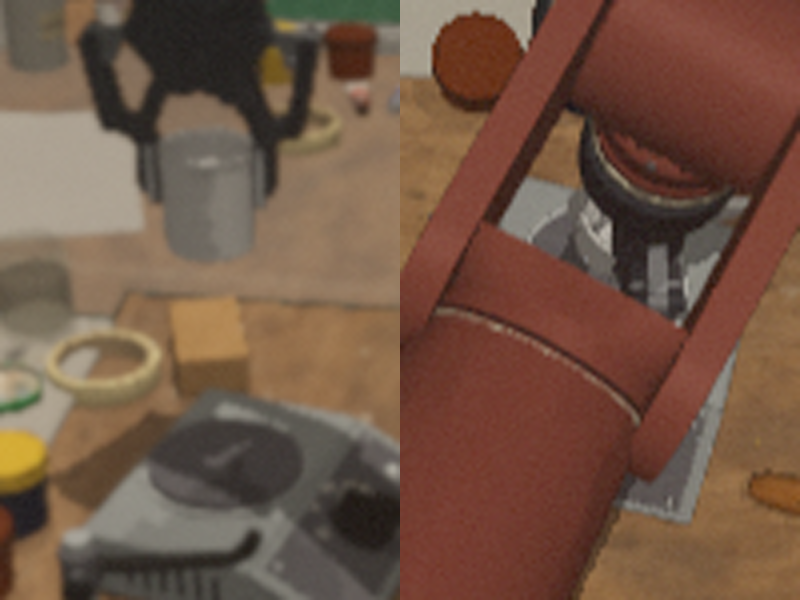

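carry_out(turn=[[0,0,0],[0,0,0],[0,0,0],[0,0,0]], delta_pos=[[0,0,0],[0,0,0],[0,0,0],[0,0,0]], gripper=[0.5,0.5,0.5,0.5])

```text
t: 11.02
tool_pos: [619.9, -247.8, 262.4]
tcp_rot: [0.002, 1.0, 0.019, 0.004]
wrist_force: [0.3, 0.4, -1.0]
opening: 55.9
```

```bash
python3 -c "
from h import *
p=pose();print(p[0],p[1].as_quat(),p[2]['wrist_force'])
S=pickle.load(open('side2.pkl','rb'));T=pickle.load(open('top0.pkl','rb'))
px=lambda x,y:((x+.5)/4+190-.5,(y+.5)/4+90-.5)
def ony(c,uv,y):
    o,d=ray(c,uv);return o+d*(y-o[1])/d[1]
b=np.array([619.2,-247.5,260.5])
print('bottom front',ony(S,px(210,259),-219.5),'rim back',ony(S,px(207,131),-277))
# top-camera-only hook
tc=lambda x,y:((x+.5)/4.2+180-.5,(y+.5)/4.2+145-.5)
print('tip',onz(T,tc(108,236),199),'post',onz(T,tc(85,83),203),'rod mid-line',onz(T,tc(97,165),189.5))
sc=lambda x,y:((x+.5)/4+185-.5,(y+.5)/4+170-.5);S0=pickle.load(open('side0.pkl','rb'))
print('side tip',onz(S0,sc(273,216),199),'side rod mid',onz(S0,sc(190,240),185),'side post',onz(S0,sc(97,217),203))
"
```

```text
[ 619.90801362 -247.8233794   262.38117817] [0.99980678 0.01920845 0.00363377 0.00205751] [ 0.2694978   0.38898673 -0.95638125]
bottom front [ 615.84586525 -219.5         221.91574951] rim back [ 626.65025892 -277.          277.60019157]
tip [542.24992036  15.10907662 199.        ] post [622.8741834   29.26829261 203.        ] rod mid-line [581.57823433  23.80297628 189.5       ]
side tip [546.07276266  18.173663   199.        ] side rod mid [585.9279116   23.56264797 185.        ] side post [626.57250854  34.7828246  203.        ]
```

```bash
cat >>h.py <<'E'
H=np.array([585.5,24.,185.]);hy=.185
r=np.array([np.cos(hy),np.sin(hy),0]);ul=np.array([-r[1],r[0],0])
HR=R.from_matrix(np.c_[r,-ul,[0,0,-1]])
def hk(s,dz): return H+s*r+39*ul+[0,0,7+dz]
E
python3 -c "
from h import *
print(hk(-90,9));go(hk(-90,90),HR)"
```

```text
[489.86182264  45.77932576 201.        ]
t 11.03 p [ 619.9 -247.8  262.4] turn [ 0.005 -0.007 -0.147] cm now-axes [-11.85 -29.83  -2.17] cm target-axes [ -7.38 -31.25  -1.96]
```

carry_out(turn=[[0.005,-0.007,-0.147],[0,0,0],[0,0,0],[0,0,0],[0,0,0]], delta_pos=[[0,0,-2],[-1.2,-5.2,0],[-1.2,-5.2,0],[-1.2,-5.2,0],[-1.2,-5.2,0]], gripper=[0.5,0.5,0.5,0.5,0.5])

```text
t: 11.65
tool_pos: [533.5, -50.8, 282.7]
tcp_rot: [-0.0, 0.996, 0.092, 0.0]
wrist_force: [1.2, -0.1, -1.1]
opening: 56.2
```

carry_out(turn=[[0,0,0],[0,0,0],[0,0,0],[0,0,0],[0,0,0]], delta_pos=[[-1.2,-5.2,0],[-1.3,-5.2,0],[0,0,4],[0,0,0],[0,0,0]], gripper=[0.5,0.5,0.5,0.5,0.5])

```text
t: 12.28
tool_pos: [491.0, 45.1, 243.6]
tcp_rot: [0.0, 0.996, 0.092, 0.0]
wrist_force: [0.0, 1.0, -0.9]
opening: 55.7
```

```bash
python3 -c "
from h import *
go(hk(-90,9),HR)"
```

```text
t 12.28 p [491.   45.1 243.6] turn [ 0.    -0.001 -0.   ] cm now-axes [-0.1  -0.09  4.26] cm target-axes [-0.1  -0.09  4.26]
```

carry_out(turn=[[0,0,0],[0,0,0],[0,0,0]], delta_pos=[[0,-0.1,4.2],[0,0,0],[0,0,0]], gripper=[0.5,0.5,0.5])

```text
t: 12.65
tool_pos: [491.4, 46.0, 202.5]
tcp_rot: [0.0, 0.996, 0.092, 0.001]
wrist_force: [0.2, -0.3, -1.6]
opening: 56.3
```

```bash
cat >look.py <<'E'
from h import *
import sys
from cell import optics
go(hk(-90,9),HR);p=pose()
s=optics.camera('side');t=optics.camera('top')
eye=p[0]-42*ul+1.5*ul-[0,0,7]
for c in(s,t):print([proj(c,q).round(1) for q in(p[0],eye,H-43*r+[0,0,12],H)])
a=np.hstack([cv2.resize(s['image'][180:300,180:280],None,fx=5,fy=5,interpolation=2),cv2.resize(t['image'][140:260,170:230],None,fx=5,fy=5,interpolation=2)])
cv2.imwrite(sys.argv[1],a[...,::-1])
E
python3 look.py pics/d.png
```

```text
t 12.65 p [491.4  46.  202.5] turn [ 0.    -0.002 -0.   ] cm now-axes [-0.15 -0.01  0.15] cm target-axes [-0.15 -0.01  0.15]
[array([279.6, 233.3]), array([278.5, 223.3]), array([254.6, 223.9]), array([232.3, 229.8])]
[array([190.1, 223.5]), array([209. , 220.7]), array([205.1, 200.5]), array([203. , 182.5])]
```

View pics/d.png

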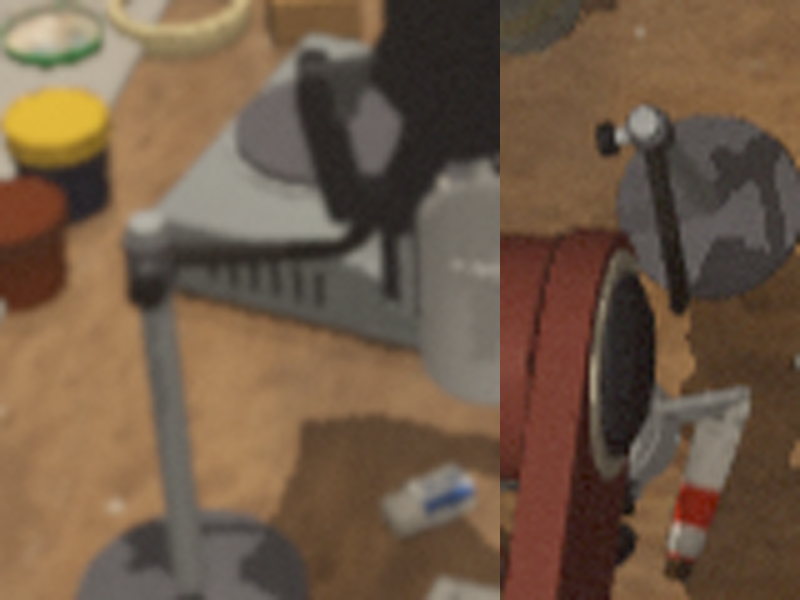

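The top part of the picture shows the handle at (668–748, ~400), and the rod tip at (679,300) lines up with the middle of the opening. The side part agrees with the rod where I predicted it. I'll thread the handle on, following the upturned tip.

carry_out(turn=[[0,0,0],[0,0,0],[0,0,0],[0,0,0],[0,0,0]], delta_pos=[[1.5,0,0.1],[1.5,0,0],[1,0,0],[0.8,0,0],[0,0,0]], gripper=[0.5,0.5,0.5,0.5,0.5])

```text
t: 13.38
tool_pos: [537.9, 55.3, 199.8]
tcp_rot: [-0.0, 0.996, 0.093, 0.0]
wrist_force: [-0.6, 0.3, -1.1]
opening: 56.0
```

carry_out(turn=[[0,0,0],[0,0,0],[0,0,0],[0,0,0]], delta_pos=[[0.5,0,0.3],[0.5,0,0.3],[0.5,0,0.3],[0,0,0]], gripper=[0.5,0.5,0.5,0.5])

```text
t: 13.88
tool_pos: [552.2, 58.1, 189.9]
tcp_rot: [-0.0, 0.996, 0.093, -0.001]
wrist_force: [-0.8, -0.2, -0.8]
opening: 55.7
```

```bash
python3 look.py pics/e.png; python3 -c "
from h import *
go(hk(-12,0),HR);s=pose()[2];print(s['wrist_force'],s['moment'],s['joint_positions'])"
```

```text
t 13.88 p [552.2  58.1 189.9] turn [-0.     0.001  0.   ] cm now-axes [-6.36  0.06 -1.1 ] cm target-axes [-6.36  0.07 -1.11]
[array([245.7, 240.2]), array([246.2, 229.9]), array([254.6, 223.9]), array([232.3, 229.8])]
[array([186.8, 196.7]), array([205.3, 194.1]), array([205.1, 200.5]), array([203. , 182.5])]
t 13.97 p [552.2  58.1 190.4] turn [-0.  0.  0.] cm now-axes [ 1.45  0.06 -0.17] cm target-axes [ 1.45  0.06 -0.16]
[ 0.34939631  0.38021602 -2.27605444] [-0.00044172  0.02261027  0.02529973] [-2.93011223e-02 -6.89570739e-02  1.83504827e+00  1.67231312e-04
  1.37598805e+00 -2.14796288e-01]
```

View pics/e.png

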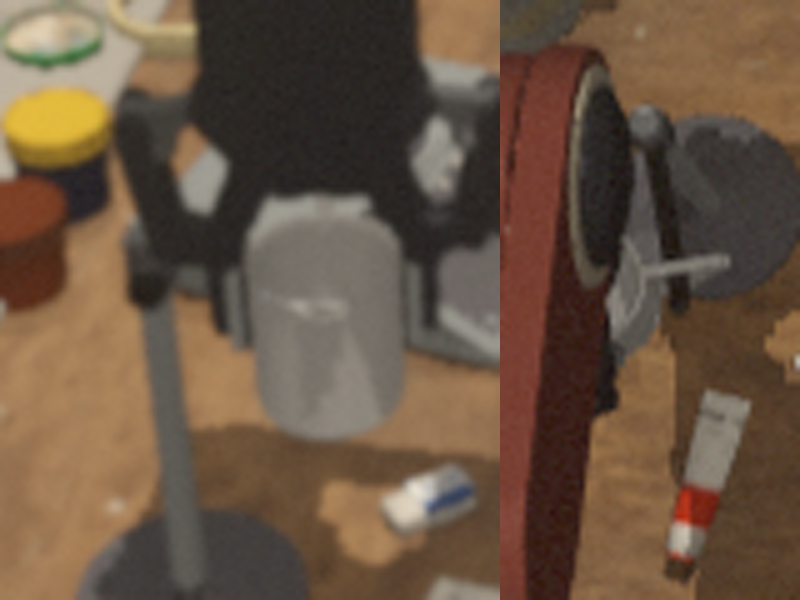

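The handle is threaded over the rod with no contact force, and the tip is visible at (681,305). Before tilting towards +y I check the paint-box lid's height, then slide further in.

carry_out(turn=[[0,0,0],[0,0,0],[0,0,0]], delta_pos=[[0.8,0,-0.1],[0.6,0,-0.1],[0,0,0]], gripper=[0.5,0.5,0.5])

```text
t: 14.35
tool_pos: [566.6, 60.7, 192.8]
tcp_rot: [-0.0, 0.996, 0.093, 0.0]
wrist_force: [-0.4, 1.2, -0.6]
opening: 56.1
```

```bash
python3 -c "
from h import *
T=pickle.load(open('top0.pkl','rb'));S=pickle.load(open('side0.pkl','rb'))
print(tri(T,(169,187),S,(228,310)),tri(T,(171,203),S,(228,310)),onz(T,(170,190),100))
go(hk(-12,0),HR);s=pose()[2];print(s['wrist_force'],s['joint_positions'])"
```

```text
(array([585.12220118, 125.93713188,  77.39438923]), np.float64(15.480508199447826)) (array([565.61005244, 123.4096378 ,  73.73133627]), np.float64(24.55303947760563)) [581.67653892 118.6264525  100.        ]
t 14.35 p [566.6  60.7 192.8] turn [-0.    -0.     0.001] cm now-axes [-0.02  0.06  0.08] cm target-axes [-0.02  0.06  0.08]
[-0.43361425  1.23002285 -0.58913602] [-2.39313299e-02 -3.63072409e-02  1.79946319e+00  1.68086420e-04
  1.37807424e+00 -2.09498262e-01]
```

carry_out(turn=[[-0.09,0,0],[-0.09,0,0],[-0.09,0,0],[-0.09,0,0],[0,0,0]], delta_pos=[[0,-0.05,0.35],[0,-0.05,0.35],[0,-0.05,0.35],[0,-0.05,0.35],[0,0,0]], gripper=[0.5,0.5,0.5,0.5,0.5])

```text
t: 14.98
tool_pos: [565.2, 61.8, 177.3]
tcp_rot: [0.178, 0.98, 0.092, 0.016]
wrist_force: [0.8, -0.8, -1.0]
opening: 55.9
```

```bash
cat >st.py <<'E'
from h import *
p,q,s=pose();print(s['wrist_force'].round(1),s['moment'].round(2),s['joint_positions'].round(2),s['opening'])
# where the rod lies in the jug frame (jug x = tool y, jug z = -tool z + 42)
d=q.inv().apply(H-p);a=q.inv().apply(r);d=d-a*d[0]/a[0];print('tilt',np.degrees(np.arccos(-q.as_matrix()[2,2])).round(1),'rod in jug x,z',(d[1]+1.5).round(1),(42-d[2]).round(1),'s',((p-H)@r).round(1),'p',p.round(1))
E
python3 st.py
```

```text
[ 0.8 -0.8 -1. ] [ 0.19 -0.02 -0.05] [ 0.14 -0.01  1.83 -0.37  1.32  0.04] 55.912716647580936
tilt 20.5 rod in jug x,z 42.5 34.9 s -13.0 p [565.2  61.8 177.3]
```

carry_out(turn=[[-0.09,0,0],[-0.09,0,0],[-0.09,0,0],[-0.09,0,0],[-0.07,0,0]], delta_pos=[[-0.1,-0.05,0.37],[-0.1,-0.05,0.37],[-0.1,-0.05,0.37],[-0.1,-0.05,0.37],[0,-0.03,0.3]], gripper=[0.5,0.5,0.5,0.5,0.5])

```text
t: 15.6
tool_pos: [563.4, 53.0, 162.0]
tcp_rot: [0.383, 0.919, 0.085, 0.035]
wrist_force: [-0.4, -0.4, -1.9]
opening: 55.4
```

carry_out(turn=[[0,0,0],[0,0,0]], delta_pos=[[0,0,0],[0,0,0]], gripper=[0.5,0.5])

```text
t: 15.85
tool_pos: [563.7, 52.9, 162.7]
tcp_rot: [0.382, 0.919, 0.085, 0.036]
wrist_force: [-0.1, 0.3, -0.3]
opening: 55.8
```

```bash
python3 st.py
```

```text
[-0.1  0.3 -0.3] [0.47 0.08 0.02] [ 0.29  0.1   1.85 -0.8   1.38  0.35] 55.8279992693526
tilt 45.2 rod in jug x,z 40.2 34.8 s -16.1 p [563.7  52.9 162.7]
```

carry_out(turn=[[0,0,0],[0,0,0],[0,0,0],[0,0,0]], delta_pos=[[0,-0.25,0.2],[0,-0.25,0.2],[0,-0.2,0.15],[0,0,0]], gripper=[0.5,0.5,0.5,0.5])

```text
t: 16.35
tool_pos: [562.9, 54.1, 152.8]
tcp_rot: [0.383, 0.919, 0.086, 0.035]
wrist_force: [0.0, 0.0, -0.5]
opening: 55.7
```

```bash
python3 st.py
```

```text
[ 0.   0.  -0.5] [0.49 0.12 0.01] [ 0.29  0.12  1.85 -0.81  1.37  0.36] 55.674797528127854
tilt 45.2 rod in jug x,z 48.1 40.7 s -16.7 p [562.9  54.1 152.8]
```

carry_out(turn=[[0,0,0],[0,0,0],[0,0,0]], delta_pos=[[0,-0.2,0.1],[0,-0.15,0.1],[0,0,0]], gripper=[0.5,0.5,0.5])

```text
t: 16.73
tool_pos: [562.8, 55.2, 149.1]
tcp_rot: [0.383, 0.919, 0.086, 0.035]
wrist_force: [-0.1, 0.2, -1.6]
opening: 55.9
```

```bash
python3 st.py
```

```text
[-0.1  0.2 -1.6] [ 0.45  0.09 -0.05] [ 0.29  0.12  1.85 -0.81  1.36  0.37] 55.94334417883128
tilt 45.3 rod in jug x,z 51.6 42.6 s -16.6 p [562.8  55.2 149.1]
```

carry_out(turn=[[0,0,0],[0,0,0],[0,0,0]], delta_pos=[[0,-0.15,0.1],[0,-0.1,0.1],[0,0,0]], gripper=[0.5,0.5,0.5])

```text
t: 17.1
tool_pos: [563.4, 55.5, 147.4]
tcp_rot: [0.384, 0.919, 0.085, 0.036]
wrist_force: [-1.6, 0.8, 4.9]
opening: 56.2
```

```bash
python3 st.py
```

```text
[-1.6  0.8  4.9] [-0.36  0.1  -0.27] [ 0.29  0.13  1.85 -0.81  1.36  0.37] 56.16948092937729
tilt 45.3 rod in jug x,z 52.9 43.5 s -15.9 p [563.4  55.5 147.4]
```

Contact: the rod is taking load at the upper corner. I'll ease off about 1 mm and release slowly.

carry_out(turn=[[0,0,0],[0,0,0],[0,0,0],[0,0,0],[0,0,0]], delta_pos=[[0,0.05,-0.05],[0,0,0],[0,0,0],[0,0,0],[0,0,0]], gripper=[0.6,0.66,0.68,0.7,0.72])

```text
t: 17.73
tool_pos: [562.5, 55.4, 146.2]
tcp_rot: [0.383, 0.919, 0.086, 0.035]
wrist_force: [-0.2, 0.2, 0.3]
opening: 61.3
```

carry_out(turn=[[0,0,0],[0,0,0],[0,0,0],[0,0,0],[0,0,0]], delta_pos=[[0,0,0],[0,0,0],[0,0,0],[0,0,0],[0,0,0]], gripper=[0.74,0.76,0.78,0.78,0.78])

```text
t: 18.35
tool_pos: [562.9, 55.5, 146.9]
tcp_rot: [0.383, 0.919, 0.085, 0.036]
wrist_force: [-0.1, -0.1, 0.1]
opening: 67.0
```

```bash
python3 st.py;python3 look.py pics/f.png
```

```text
[-0.1 -0.1  0.1] [ 0.3   0.04 -0.02] [ 0.29  0.13  1.85 -0.81  1.36  0.37] 67.04236323643087
tilt 45.2 rod in jug x,z 53.3 43.9 s -16.4 p [562.9  55.5 146.9]
t 18.35 p [562.9  55.5 146.9] turn [ 0.79 -0.    0.  ] cm now-axes [-7.36  3.57 -4.09] cm target-axes [-7.36 -0.39 -5.41]
[array([241.6, 256.8]), array([242.3, 246. ]), array([254.6, 223.9]), array([232.3, 229.8])]
[array([191.9, 195. ]), array([209.6, 192.5]), array([205.1, 200.5]), array([203. , 182.5])]
```

View pics/f.png

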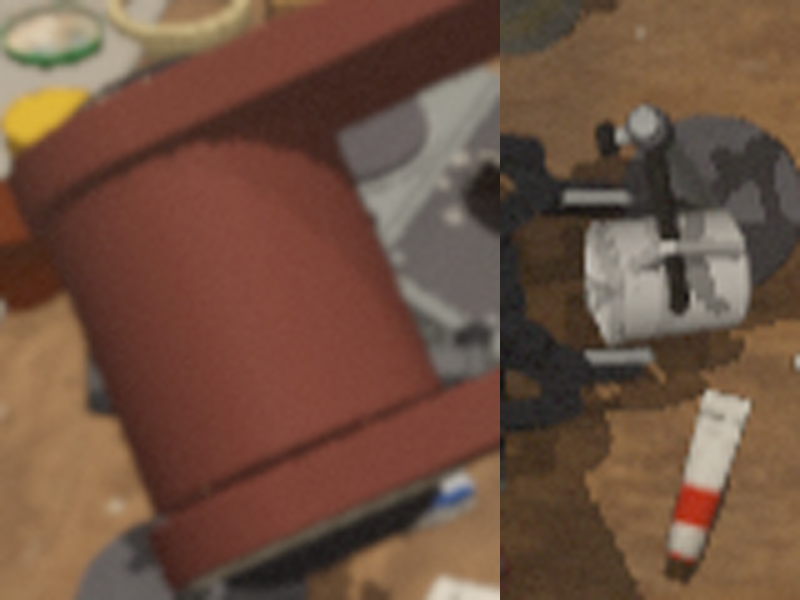

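The picture shows the jug hanging with its body under the rod and mouth to the left (crop (585–750, 210–340)), with both fingers clear. I'll back straight out along the tool axis, then up.

carry_out(turn=[[0,0,0],[0,0,0],[0,0,0],[0,0,0],[0,0,0]], delta_pos=[[0,0,-1],[0,0,-2],[0,0,-3],[0,0,-3],[0,0,-3]], gripper=[0.78,0.78,0.78,0.78,0.78])

```text
t: 19.08
tool_pos: [547.0, 141.0, 233.4]
tcp_rot: [0.383, 0.919, 0.086, 0.036]
wrist_force: [1.3, -0.6, 0.0]
opening: 66.5
```

carry_out(turn=[[0,0,0],[0,0,0],[0,0,0],[0,0,0],[0,0,0]], delta_pos=[[0,0,-3],[-3,1,-3],[-4,2,-2],[-4,2,-2],[0,0,0]], gripper=[0.8,0.8,0.8,0.8,0.8])

```text
t: 19.7
tool_pos: [431.6, 155.4, 341.6]
tcp_rot: [0.381, 0.92, 0.085, 0.039]
wrist_force: [-0.1, 0.2, -0.5]
opening: 68.4
```

```bash
python3 st.py;python3 - <<'E'
from h import *
from cell import optics
f=[]
for i in range(3):
    s=optics.camera('side')
    for _ in range(4): t=optics.camera('top')
    f.append((s['image'].astype(int),t['image'].astype(int)))
for i in(1,2):print([np.abs(cv2.blur((f[i][k]-f[0][k]).astype(np.float32),(5,5))).max() for k in(0,1)])
a=np.hstack([cv2.resize(s['image'][180:330,180:280],None,fx=4,fy=4,interpolation=2),cv2.resize(t['image'][140:290,170:270],None,fx=4,fy=4,interpolation=2)])
cv2.imwrite('pics/g.png',a[...,::-1])
E
```

```text
[-0.1  0.2 -0.5] [0.32 0.04 0.07] [ 0.56 -0.21  1.84 -0.74  1.79  0.31] 68.3948708725382
tilt 45.1 rod in jug x,z 1.8 -180.1 s -127.1 p [431.6 155.4 341.6]
[np.float32(114.44), np.float32(9.96)]
[np.float32(111.52), np.float32(13.96)]
```

View pics/g.png

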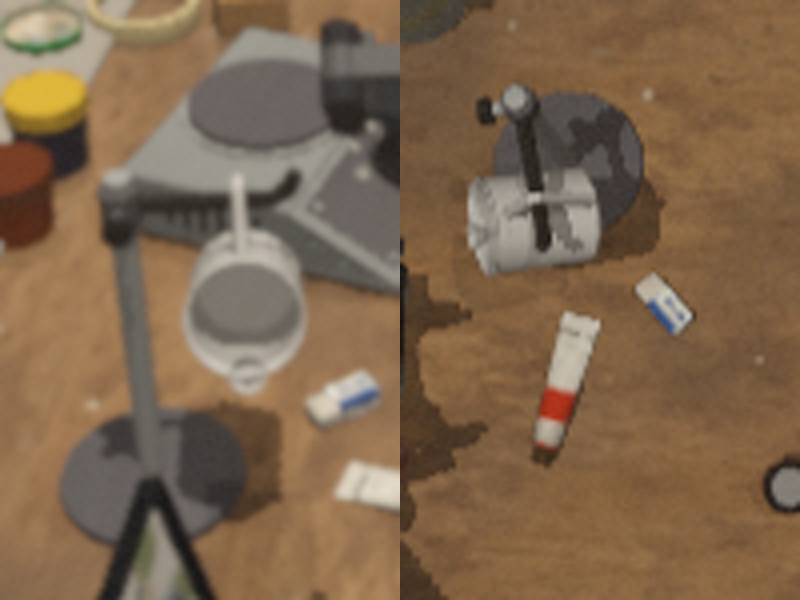

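The jug hangs by its handle, clear of everything (side crop (245,300)). I'll wait a second, then check that it is still and look at the selector once more.

carry_out(turn=[[0,0,0],[0,0,0],[0,0,0],[0,0,0],[0,0,0]], delta_pos=[[0,0,0],[0,0,0],[0,0,0],[0,0,0],[0,0,0]], gripper=[0.8,0.8,0.8,0.8,0.8])

```text
t: 21.08
tool_pos: [432.4, 154.2, 337.2]
tcp_rot: [0.383, 0.919, 0.085, 0.036]
wrist_force: [-0.8, -0.1, -0.4]
opening: 69.0
```

```bash
python3 - <<'E'
from h import *
from cell import optics
g=lambda im:cv2.GaussianBlur(im.astype(np.float32),(5,5),1.5)
s0=optics.camera('side')
for _ in range(7): t=optics.camera('top')
s=optics.camera('side')
print('jug side diff',np.abs(g(s['image'])-g(s0['image']))[215:280,222:262].max(), 'floor bg',np.abs(g(s['image'])-g(s0['image']))[300:380,430:].max())
a=np.hstack([cv2.resize(s['image'][200:300,205:305],None,fx=4,fy=4,interpolation=2),cv2.resize(t['image'][150:250,270:370],None,fx=4,fy=4,interpolation=2)])
cv2.imwrite('pics/z.png',a[...,::-1])
E
```

```text
jug side diff 1.196621 floor bg 2.3559265
```

View pics/z.png

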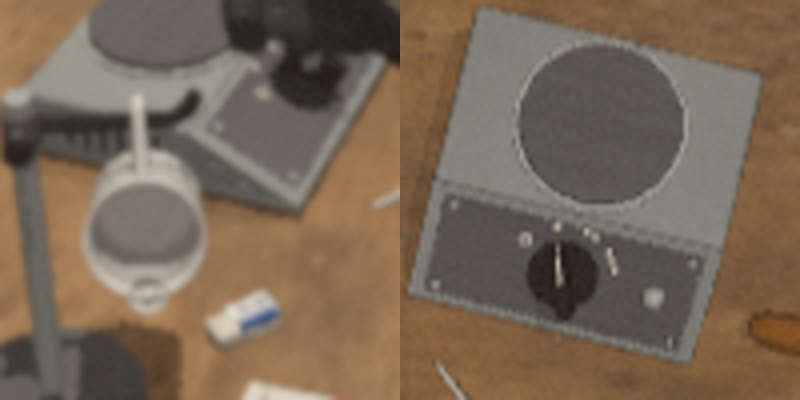

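The selector line points at the single dot, the plate is empty, and the jug hangs motionless, so I hand the job in.

```bash
python3 -c "
from cell import order
print(order.job_done())"
```

```text
the job is handed in; nothing more can be done
None
```

The plate warmer is on standby at the one-dot mark and the jug is hanging by its handle on the stand's hook. I handed the job in at about 21.5 s.

- **Selector:** I turned it first, one 0.70 rad click from two dots down to one. The last picture still shows its white line on the single dot.
- **Jug:** I gripped it by the body, threaded its handle over the upturned hook tip, and tilted it about 45° before letting it go slowly. The last picture shows the plate empty and the jug hanging clear, with the gripper well away. Two side views about 0.4 s apart differed no more than image noise, so it is at rest.
- **Surroundings:** The eraser, paint tube and loupe looked unmoved in the later crops. I did not check the other things separately, but the arm met nothing else on the way.
- **Disagreements:** The two cameras differed by roughly 5–8 mm in y (up to 13 mm at the stand's base), more than the stated 2 mm calibration. I worked with averages, leaning on the top view for y. An earlier whole-image stillness check also showed a large difference in the side view. I put that down to the arm still settling, and repeated the check on the jug alone.
- **Forces:** The highest wrist force in the readings was about 35 N, while gripping the selector.

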